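# Fit the spacer on a toy-cart axle and lift the axle out for inspection

## Task

Slip the tall metal tube spacer over the upright axle of the toy-cart wheel, all the way down until it rests on the wheel. Then draw the wheel and axle with its spacer out of the wooden stand, lean it over to about 45 degrees (axle's long end still upward, so the spacer stays down on the wheel) and keep holding it there still, wheel some 20 cm above the bench, for its back to be inspected: finish while holding it. Leave the washer, spare wheel, tin and sanding block where they lie.

Things in the scene. Friction and masses are not known exactly. Their poses are not given: they have to be found in the camera images.
- stand: Fixed wooden stand; place and yaw vary. Base board 120 x 100 x 18 mm (x, y, z); on its centre a square post 42 x 42 mm, top 70 mm above the bench, with an upright round hole 18 mm wide, 45 mm deep from the top. Origin: centre of the base's underside, on the bench; z up, on the hole's axis.
- axle: Loose rigid wooden wheel with axle, 50 to 95 g, upright in the stand's hole, wheel resting on the post and overhanging its flat sides by 10 mm. Wheel 62 mm diameter, 20 mm thick, can be gripped across its rim from above. Axle 15 mm thick: 45 mm above the wheel (end chamfered), 35 mm below it, in the hole. Origin: centre of the wheel's underside; z along the axle to its long upper end.
- axle_top (a point): Centre of the upper end of the axle, 65 mm from the wheel's underside along the axle (135 mm above the bench at the start).
- axle_seat (a point): Point on the axle's axis 15 mm above the wheel's upper face: where the spacer's middle lies when the spacer rests on the wheel.
- spacer: Loose aluminium tube, 35 to 60 g, 32 mm outside diameter, 18 mm bore (1.5 mm play all round on the axle), 30 mm tall, open and alike at both ends, standing upright on the bench. Tallest and narrowest of the three rings on the bench, which exchange places. Origin: centre of its underside, z along its bore.
- spacer_mid (a point): Centre of the spacer's bore at half its height (15 mm above its underside).
- washer: Loose flat aluminium washer, 44 mm outside, 24 mm bore, 6 mm thick, lying flat; leave it alone. Origin: centre of its underside.
- spare_wheel: Loose spare wooden wheel without an axle, 62 mm diameter, 18 mm bore, 20 mm thick, lying flat; leave it alone. Origin: centre of its underside.
- tin: Loose open brass tin, 70 x 50 x 20 mm, leave it alone. Origin: centre of its underside.
- sanding_block: Loose cork sanding block, 90 x 45 x 30 mm, leave it alone. Origin: centre of its underside.
There are look-alikes about, which are no part of the job. What is meant by the axle is not turquoise, and is the larger of those in its own colour.

How it is judged:
By the outcome, as a careful person would: the job done as asked, in the order asked, and still so for the second after the job is handed in, while the arm keeps its last pose, push and grip.
It also fails if it takes over 64 s, if anything falls off the work surface, if the arm or the gripper's body presses on something with over 40 N, if the wrist force passes 120 N, or if a joint passes its speed limit or range.

## Robot

A 6-joint arm with a two-finger parallel gripper is mounted at the origin on the work surface. World frame = base frame: x ahead of the robot, y to its left, z up, the work surface at z = 0. Lengths are in m, angles in rad, forces in N, time in s.
With the tool pointing down it reaches from about 0.325 to 0.875 m from the base axis. Payload 4.4 kg.
Tool frame: the origin (TCP) lies midway between the tips of the shut fingers; the grasp point (between the pads) lies 19 mm behind it; z points along the fingers, y is the line along which they close (so a half turn about z gives the same grasp; the last joint's range is limited). The gripper opens to 85 mm and grips with 20 to 120 N. Pads are 22 mm wide; open, the fingers measure 114 mm over their backs; the gripper's body (76 mm by 85 mm) begins 54 mm behind the grasp point. The pads swing forward as they close: fully open they stand 13 mm farther back than shut.
Start: joints at [0.998, 0.207, 1.542, -0, 1.393, -0.15], TCP at [0.236, 0.524, 0.209] pointing down, gripper open.
Joint ranges: [-2.73, 2.73], [-0.86, 2.22], [0.23, 2.46], [-1.11, 4.25], [0.08, 2.63], [-2.82, 2.82]. Speed limits (rad/s): [2.79, 2.79, 3.14, 3.14, 3.14, 3.14].

## Interface

Orientations are given as a unit quaternion [w, x, y, z].
In Python, from cell import status, imaging, arm gives the robot as it stands. The module is installed in compiled form; this text tells all that it offers.
- The arm moves only by the tool arm_command, never from a script. Its argument "steps" is one flat list of numbers, 7 for each row, row after row: the shift along the tool's x, y, z scaled (see below), then the turn, a rotation vector about the tool's x, y, z scaled (see below), then the closure, from -1 (fully open) to 1 (shut). A call has 1 to 12 rows; each row is the pose to reach, as a shift and turn from the pose commanded when the call began, along the tool's axes at that moment; what a row does not reach only later rows make up. The controller multiplies each number of a shift by 400 mm and each number of a turn by 90 degrees. A row lasts 1/10 s, in which the tool goes at most 50 mm and 8.59 degrees, less where a joint would pass 70% of its speed; a pose out of reach is approached as far as the arm can. A call with a number of a shift or a turn outside -1 to 1 is refused whole. A call with a gripper value outside its range is refused whole. The fingers move at their own pace and stop on an object; "squeeze" is the grip in N (left out, the last holds). Time passes only in rows, so rows that repeat a pose let the fingers close. It gives the time, the measured TCP pose, the force, the opening and the grip force at its end, in the units of the state.
- status.state(): the state, without advancing time (a new reading comes with each control period).
- imaging.snapshot(name): name is "side" or "top" or "wrist"; returns the picture (400x640x3 uint8, red, green, blue); there is no depth.
- imaging.get_calibration(name): a dict with "fx", "fy", "cx", "cy" (pixels), "extrinsics" (4x4, takes a point from camera to world coordinates). Camera axes: x right, y down, z forward; pixel columns grow to the right and rows downward; lengths in m; the calibration is good to about 2 mm. A picture is of the moment at which its call begins: read the wrist's pose just before it. get_calibration takes no time and is no camera call; for the wrist camera it gives the pose at the moment of the call.
- arm.job_done(): hands the job in; it is judged then, once.
The state is a dict: "t": time; "joint_pos": joint angles; "joint_velocities": joint speeds; "effort": joint torques, N m; "eef_pos": TCP position; "tool_rot": TCP orientation; "contact_force": force on the tool from outside, world axes, zero at the start; "ft_torque": the same for the moment, N m; "width": finger opening in m; "finger_force": force on a finger pad.
Only numpy, scipy, OpenCV 4.12 (cv2) and the standard library are available. Lean on these libraries where they do the work, as an engineer would, in place of code of your own. Each camera call takes 0.05 s, during which the arm holds its last target. There are 200 camera calls.

## Working session

There is one attempt and no reset: what is moved stays moved. The work goes in short steps, Python scripts to look and compute and a tool call to move; the robot and the scene stay as the last step left them, time stands still between calls to the robot, and variables do not carry over. Pictures are saved under pics/ and viewed, at most 10 in all, crops included, and the job is handed in when it is done.

Besides the shell and the picture viewer there is one more tool, called after "Request:" in YAML: its name, and indented under it one key for each argument. arm_command: Moves the arm, as the interface text tells. Shifts and turns lie within -1 to 1; 1 stands for 400 mm of shift or 90 degrees of turn. Its arguments: {"type":"object","properties":{"steps":{"type":"array","items":{"type":"number","minimum":-1,"maximum":1}},"squeeze":{"type":"number"}},"required":["steps"]}

```bash
mkdir -p pics; python3 - <<'E'
from cell import status, imaging
import cv2, numpy as np
s=status.state(); print(s)
for n in ("top","side"):
    im=imaging.snapshot(n); cv2.imwrite(f"pics/{n}0.png",im[:,:,::-1])
    c=imaging.get_calibration(n); print(n,c["fx"],c["fy"],c["cx"],c["cy"]); print(np.round(c["extrinsics"],4).tolist())
E
```

```text
{'t': 0.0, 'joint_pos': array([ 9.97523633e-01,  2.07463870e-01,  1.54295786e+00, -3.45765483e-05,
        1.39348209e+00, -1.50458591e-01]), 'joint_velocities': array([ 0.00034401, -0.00137295, -0.000406  ,  0.00120188, -0.00142156,
        0.00214581]), 'effort': array([-1.98137604e-04, -3.83021057e+01, -2.91600591e+01, -3.22313617e-04,
        1.05741865e-02,  5.17181231e-07]), 'eef_pos': array([0.23549535, 0.52367889, 0.20749905]), 'tool_rot': array([-3.93186879e-04,  2.09832692e-01,  9.77736624e-01, -1.08676724e-03]), 'contact_force': array([ 0.59460843, -0.33773203, -1.15773497]), 'ft_torque': array([0.01792981, 0.01360755, 0.02160861]), 'finger_force': 0.0, 'width': 0.08532978045586878}
top 502.69031903675943 502.69031903675943 322.2686871988262 200.38476831091302
[[-0.0208, -0.9846, 0.1738, 0.4197], [-0.9997, 0.0227, 0.0089, 0.0101], [-0.0127, -0.1736, -0.9847, 0.9636], [0.0, 0.0, 0.0, 1.0]]
side 442.53330559745604 442.53330559745604 321.0345389521175 204.96988527238284
[[0.7263, -0.5271, 0.4412, 0.2638], [-0.6872, -0.5431, 0.4825, -0.3754], [-0.0147, -0.6536, -0.7567, 0.699], [0.0, 0.0, 0.0, 1.0]]
```

View pics/top0.png

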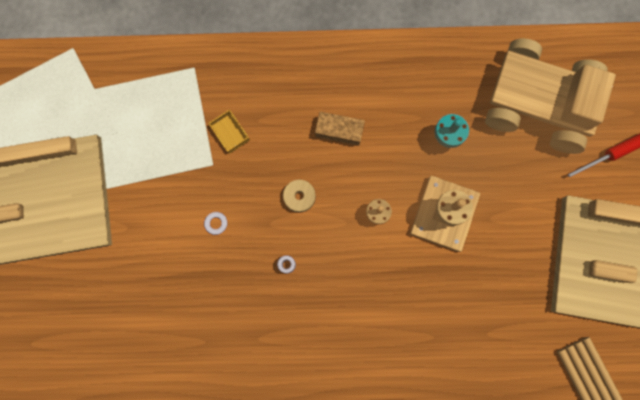

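View pics/side0.png

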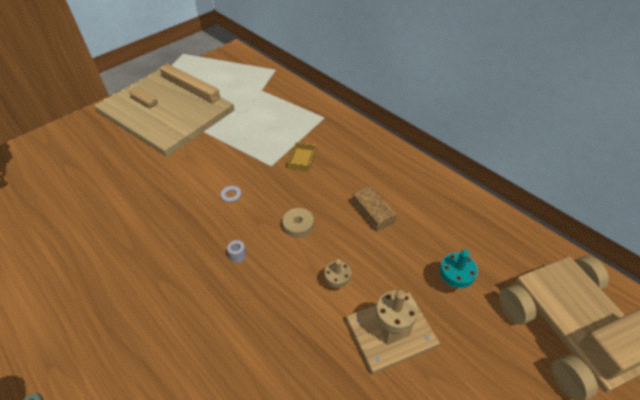

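The top view shows the spacer at (286,264), washer at (215,223), spare wheel at (298,196), and the stand with the wooden axle at about (455,207). The small wooden look-alike is at (378,211) and the turquoise one at (452,130). In the side view the spacer is at (236,250) and the axle tip at about (399,295).

```bash
cat > h.py <<'E'
import numpy as np, cv2
from cell import status, imaging
from scipy.spatial.transform import Rotation as R
def ray(c,u,v):
    E=np.array(c["extrinsics"]); d=E[:3,:3]@np.array([(u-c["cx"])/c["fx"],(v-c["cy"])/c["fy"],1.])
    return E[:3,3],d
def onz(c,u,v,z):
    o,d=ray(c,u,v); return (o+d*(z-o[2])/d[2])
def proj(c,p):
    E=np.array(c["extrinsics"]); q=E[:3,:3].T@(np.array(p)-E[:3,3]); return np.array([c["fx"]*q[0]/q[2]+c["cx"],c["fy"]*q[1]/q[2]+c["cy"]])
def tri(a,b):
    (o1,d1),(o2,d2)=a,b; M=np.stack([d1,-d2],1); t=np.linalg.lstsq(M,o2-o1,rcond=None)[0]
    p,q=o1+t[0]*d1,o2+t[1]*d2; return (p+q)/2,np.linalg.norm(p-q)
def tool(s):
    q=s["tool_rot"]; return R.from_quat([q[1],q[2],q[3],q[0]])
E
python3 - <<'E'
from h import *
ct=imaging.get_calibration("top"); cs=imaging.get_calibration("side"); cw=imaging.get_calibration("wrist")
print("spacer",onz(ct,286,264,.03),onz(cs,236,246,.03),tri(ray(ct,286,264),ray(cs,236,246)))
print("axletop",onz(ct,461,202,.135),onz(cs,399,293,.135),tri(ray(ct,461,202),ray(cs,399,293)))
print("wheel",onz(ct,455,207,.09),onz(cs,397,309,.09))
for n,u,v in(("small",378,211),("turq",452,130),("washer",215,223)): print(n,onz(ct,u,v,.03))
print("board corners",[onz(ct,*p,.018)[:2].round(4).tolist() for p in((432,177),(480,191),(461,250),(411,235))])
s=status.state();r=tool(s);E=np.array(cw["extrinsics"])
print("cam in tool",r.inv().apply(E[:3,3]-s["eef_pos"]),(r.inv().as_matrix()@E[:3,:3]).round(3).tolist(),cw["fx"])
print(r.as_matrix().round(4).tolist())
for n,u in(("top",ct),("side",cs)):
    im=cv2.imread(f"pics/{n}0.png"); p=(350,150,560,290) if n=="top" else (320,230,460,400)
    cv2.imwrite(f"pics/{n}c.png",cv2.resize(im[p[1]:p[3],p[0]:p[2]],None,fx=3,fy=3))
E
```

```text
spacer [0.46679459 0.08803981 0.03      ] [0.47137789 0.0880281  0.03      ] (array([0.46860241, 0.08699231, 0.03266163]), np.float64(0.004219976296593622))
axletop [ 0.55789902 -0.21353659  0.135     ] [ 0.55824066 -0.2146898   0.135     ] (array([ 0.55848398, -0.21413708,  0.13373558]), np.float64(0.0008745664634497787))
wheel [ 0.55675289 -0.21458279  0.09      ] [ 0.55862335 -0.21737704  0.09      ]
small [ 0.56187067 -0.08554264  0.03      ]
turq [ 0.71644189 -0.23425402  0.03      ]
washer [0.54607389 0.22073029 0.03      ]
board corners [[0.6274, -0.193], [0.5979, -0.2827], [0.4864, -0.2389], [0.5166, -0.147]]
cam in tool [ 0.08106867 -0.00016772 -0.16642047] [[-0.0, -0.949, -0.315], [1.0, -0.0, 0.0], [-0.0, -0.315, 0.949]] 336.5619837888205
[[-0.912, 0.4103, -0.0012], [0.4103, 0.9119, -0.0018], [0.0003, -0.0021, -1.0]]
```

Request:
arm_command:
  steps: [-0.977, -0.755, 0.144, 0, 0, 0, -1, -0.977, -0.755, 0.144, 0, 0, 0, -1, -0.977, -0.755, 0.144, 0, 0, 0, -1, -0.977, -0.755, 0.144, 0, 0, 0, -1, -0.977, -0.755, 0.144, 0, 0, 0, -1, -0.977, -0.755, 0.144, 0, 0, 0, -1, -0.977, -0.755, 0.144, 0, 0, 0, -1, -0.977, -0.755, 0.144, 0, 0, 0, -1, -0.977, -0.755, 0.144, 0, 0, 0, -1, -0.977, -0.755, 0.144, 0, 0, 0, -1, -0.977, -0.755, 0.144, 0, 0, 0, -1, -0.977, -0.755, 0.144, 0, 0, 0, -1]
  squeeze: 40

```text
t: 1.3
eef_pos: [0.4681, 0.0877, 0.1505]
tool_rot: [-0.001, 0.211, 0.977, 0.0]
contact_force: [-0.2, 0.3, -0.0]
width: 0.0855
finger_force: 0.0
```

```bash
python3 - <<'E'
from h import *
s=status.state(); print(s["t"],s["eef_pos"],s["tool_rot"],s["joint_pos"].round(2),s["contact_force"])
im=imaging.snapshot("wrist"); cv2.imwrite("pics/w1.png",im[:,:,::-1])
c=imaging.get_calibration("wrist"); print(proj(c,[.468,.088,.03]),proj(c,s["eef_pos"]))
E
```

```text
1.3 [0.46812381 0.08770363 0.15045818] [-9.09404880e-04  2.11337485e-01  9.77412726e-01  5.13948666e-05] [ 0.    0.06  1.84  0.    1.25 -1.14] [-0.16106614  0.28879162 -0.03612935]
[321.23937489 180.74206991] [320.56663419 241.30106683]
```

View pics/w1.png

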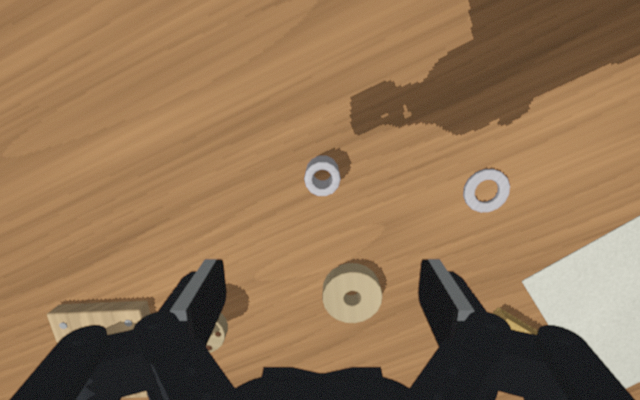

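The wrist view shows the spacer's top rim at about (322,179), clear of its neighbours. The washer is at (487,190) and the spare wheel at (352,297).

```bash
cat >> h.py <<'E'
def ringface(im,c,u,v,rad=30,z=.03):
    """bright aluminium top face near (u,v): outer ellipse -> centre on plane z, fitted diameter"""
    hsv=cv2.cvtColor(im,cv2.COLOR_RGB2HSV).astype(int)
    m=((hsv[...,2]>170)&(hsv[...,1]<50)).astype(np.uint8)
    k=np.zeros_like(m); cv2.circle(k,(int(u),int(v)),rad,1,-1); m*=k
    cs,_=cv2.findContours(m,cv2.RETR_EXTERNAL,cv2.CHAIN_APPROX_NONE)
    q=max(cs,key=cv2.contourArea)[:,0,:]
    P=np.array([onz(c,a,b,z)[:2] for a,b in q])
    (x,y),r=cv2.minEnclosingCircle(P.astype(np.float32)*1000)
    e=cv2.fitEllipse((P*1000).astype(np.float32))
    return (x,y,2*r),e
E
python3 - <<'E'
from h import *
s=status.state(); im=cv2.imread("pics/w1.png")[:,:,::-1].copy(); c=imaging.get_calibration("wrist")
a=ringface(im,c,322,179); print(a)
x=np.array([a[1][0][0]/1000,a[1][0][1]/1000,0.03]); print("tool shift mm",tool(s).inv().apply(x-s["eef_pos"])*1000)
E
```

```text
((467.019287109375, 88.80934143066406, 31.393259048461914), ((466.9049987792969, 88.82241821289062), (29.89470863342285, 30.228500366210938), 110.8974380493164))
tool shift mm [  0.62379616  -0.2699493  120.59781626]
```

Request:
arm_command:
  steps: [0.0015, -0.0007, 0.1, 0, 0, 0, -1, 0.0015, -0.0007, 0.2, 0, 0, 0, -1, 0.0015, -0.0007, 0.29, 0, 0, 0, -1, 0.0015, -0.0007, 0.34, 0, 0, 0, -1, 0.0015, -0.0007, 0.362, 0, 0, 0, -1, 0.0015, -0.0007, 0.362, 0, 0, 0, -1, 0.0015, -0.0007, 0.362, 0, 0, 0, 1, 0.0015, -0.0007, 0.362, 0, 0, 0, 1, 0.0015, -0.0007, 0.362, 0, 0, 0, 1, 0.0015, -0.0007, 0.362, 0, 0, 0, 1, 0.0015, -0.0007, 0.362, 0, 0, 0, 1, 0.0015, -0.0007, 0.362, 0, 0, 0, 1]
  squeeze: 40

```text
t: 2.55
eef_pos: [0.4691, 0.0885, 0.0074]
tool_rot: [0.001, 0.21, 0.978, 0.0]
contact_force: [0.3, 0.1, 3.5]
width: 0.0003
finger_force: 1.9
```

```bash
python3 - <<'E'
from h import *
s=status.state(); print(s["t"],s["eef_pos"],s["width"],s["finger_force"],s["contact_force"])
im=imaging.snapshot("wrist"); i2=imaging.snapshot("side")
cv2.imwrite("pics/w2.png",np.vstack([im[:,:,::-1][100:],cv2.resize(i2[200:300,160:320,::-1],(640,400))[:250]]))
E
```

```text
2.55 [0.46906288 0.08848486 0.00737629] 0.00029843459742665197 1.8842079283786006 [0.32007198 0.13436001 3.53591639]
```

View pics/w2.png

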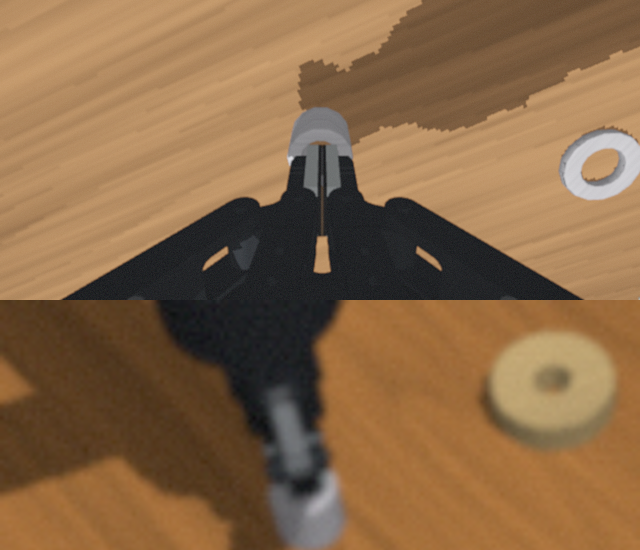

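The fingers closed fully, and the spacer shows beyond the tips at (320,225), displaced to the tool's +x side. I'll open, rise and look again.

Request:
arm_command:
  steps: [0, 0, 0, 0, 0, 0, -1, 0, 0, 0, 0, 0, 0, -1, 0, 0, 0, 0, 0, 0, -1, 0, 0, 0, 0, 0, 0, -1, 0, 0, -0.1, 0, 0, 0, -1, 0, 0, -0.2, 0, 0, 0, -1, 0, 0, -0.3, 0, 0, 0, -1, 0, 0, -0.3, 0, 0, 0, -1, 0, 0, -0.3, 0, 0, 0, -1]

```text
t: 3.55
eef_pos: [0.4681, 0.0886, 0.1269]
tool_rot: [0.001, 0.21, 0.978, 0.0]
contact_force: [0.3, -0.7, -0.2]
width: 0.0855
finger_force: 0.0
```

```bash
python3 - <<'E'
from h import *
s=status.state(); print(s["t"],s["eef_pos"],s["width"],s["contact_force"])
im=imaging.snapshot("wrist"); i2=imaging.snapshot("side")
cv2.imwrite("pics/w3.png",np.vstack([im[:,:,::-1][80:380],cv2.resize(i2[220:280,190:290,::-1],(500,300)).copy() if 0 else cv2.copyMakeBorder(cv2.resize(i2[220:280,190:290,::-1],(500,300)),0,0,0,140,0)]))
c=imaging.get_calibration("wrist"); print(ringface(im,c,*proj(c,[.467,.0888,.03]),rad=50))
E
```

```text
3.55 [0.46812012 0.08859703 0.12685156] 0.08545181112691384 [ 0.32883776 -0.69145006 -0.22715871]
((464.03570556640625, 88.24625396728516, 30.79530906677246), ((463.94647216796875, 88.12737274169922), (29.76109504699707, 29.93807601928711), 90.94253540039062))
```

View pics/w3.png

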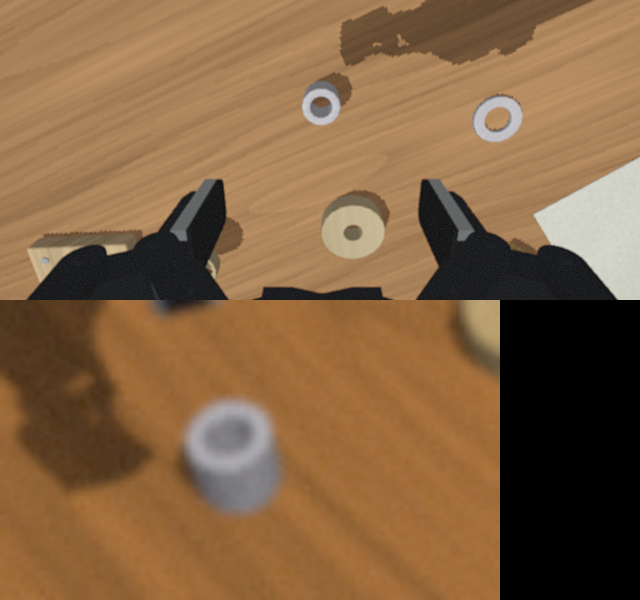

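The spacer is still upright with its rim at about (321,186), 3 mm from where it was. I'll descend, settle, pre-close to about 38 mm and look.

Request:
arm_command:
  steps: [0.009, -0.005, 0.1, 0, 0, 0, -1, 0.009, -0.005, 0.2, 0, 0, 0, -1, 0.009, -0.005, 0.27, 0, 0, 0, -1, 0.009, -0.005, 0.305, 0, 0, 0, -1, 0.009, -0.005, 0.305, 0, 0, 0, -1, 0.009, -0.005, 0.305, 0, 0, 0, -1, 0.009, -0.005, 0.305, 0, 0, 0, 0.05, 0.009, -0.005, 0.305, 0, 0, 0, 0.05, 0.009, -0.005, 0.305, 0, 0, 0, 0.05, 0.009, -0.005, 0.305, 0, 0, 0, 0.05]

```text
t: 4.65
eef_pos: [0.4642, 0.0883, 0.005]
tool_rot: [0.001, 0.21, 0.978, 0.0]
contact_force: [0.9, -0.1, -0.4]
width: 0.0406
finger_force: 0.0
```

```bash
python3 - <<'E'
from h import *
s=status.state(); print(s["t"],s["eef_pos"],s["width"],s["finger_force"],s["contact_force"])
im=imaging.snapshot("wrist"); i2=imaging.snapshot("side")
cv2.imwrite("pics/w4.png",np.vstack([im[:,:,::-1][150:400],cv2.copyMakeBorder(cv2.resize(i2[210:280,180:290,::-1],(550,350)),0,0,0,90,0)]))
E
```

```text
4.65 [0.46423298 0.08827197 0.00497061] 0.0406003783723466 0.0 [ 0.94234032 -0.11445835 -0.39813153]
```

View pics/w4.png

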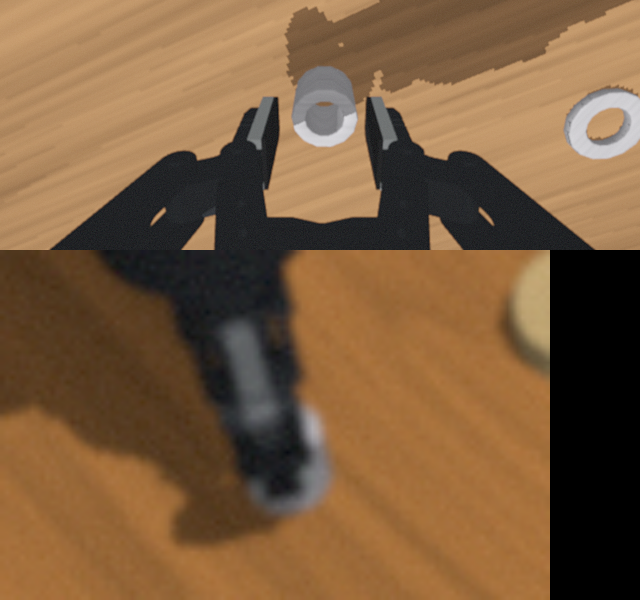

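The pads (wrist columns 270 and 375) now straddle the spacer at (324,270). Closing gently.

Request:
arm_command:
  steps: [0, 0, 0, 0, 0, 0, 0.15, 0, 0, 0, 0, 0, 0, 0.25, 0, 0, 0, 0, 0, 0, 0.35, 0, 0, 0, 0, 0, 0, 0.35]
  squeeze: 40

```text
t: 5.15
eef_pos: [0.4638, 0.0883, 0.0046]
tool_rot: [0.0, 0.21, 0.978, 0.0]
contact_force: [-1.3, -0.1, 4.7]
width: 0.0287
finger_force: 34.3
```

Request:
arm_command:
  steps: [0, 0, 0, 0, 0, 0, 0.35, 0, 0, 0, 0, 0, 0, 0.35]

```text
t: 5.35
eef_pos: [0.4638, 0.0883, 0.0046]
tool_rot: [0.0, 0.21, 0.978, 0.0]
contact_force: [-1.9, -0.7, 5.7]
width: 0.0287
finger_force: 34.5
```

```bash
python3 - <<'E'
from h import *
s=status.state(); print(s["t"],s["eef_pos"],s["width"],s["finger_force"],s["contact_force"],s["ft_torque"])
im=imaging.snapshot("wrist"); i2=imaging.snapshot("side")
cv2.imwrite("pics/w5.png",np.vstack([cv2.resize(im[180:330,210:440,::-1],(640,417))[:400],cv2.copyMakeBorder(cv2.resize(i2[225:275,200:280,::-1],(320,200)),0,0,0,320,0)]))
E
```

```text
5.35 [0.46380608 0.08832422 0.00458682] 0.02867827203045736 34.50123043265194 [-1.86960249 -0.65488031  5.6548369 ] [0.0746932  0.28715603 0.01729944]
```

View pics/w5.png

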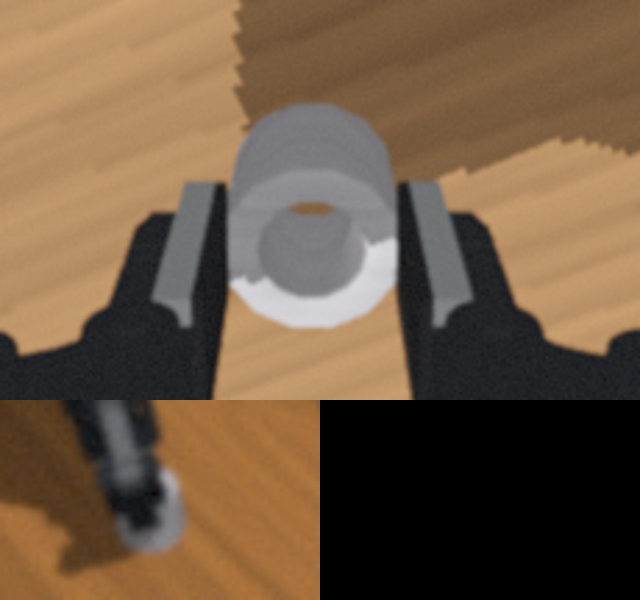

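The spacer sits centred between the pads in both views. Lifting gently to check the hold.

Request:
arm_command:
  steps: [0, 0, -0.01, 0, 0, 0, 0.35, 0, 0, -0.03, 0, 0, 0, 0.35, 0, 0, -0.06, 0, 0, 0, 0.35, 0, 0, -0.1, 0, 0, 0, 0.35, 0, 0, -0.1, 0, 0, 0, 0.35]

```text
t: 5.95
eef_pos: [0.4663, 0.0883, 0.047]
tool_rot: [0.003, 0.21, 0.978, 0.001]
contact_force: [0.9, 0.6, -0.2]
width: 0.0285
finger_force: 33.8
```

```bash
python3 - <<'E'
from h import *
s=status.state(); print(s["t"],s["eef_pos"],s["width"],s["finger_force"],s["contact_force"])
im=imaging.snapshot("wrist"); cv2.imwrite("pics/w6.png",im[:,:,::-1])
c=imaging.get_calibration("wrist"); 
for dz in(.02,.025,.03): 
  p=s["eef_pos"]+[0,0,dz];u=proj(c,p);a=ringface(im,c,*u,rad=60,z=p[2]); print(dz,u,a[0], tool(s).inv().apply(np.array([a[0][0]/1e3,a[0][1]/1e3,p[2]])-s["eef_pos"])*1e3)
E
```

```text
5.95 [0.46632391 0.08828631 0.04704014] 0.028480388918547015 33.80947498138994 [ 0.91273889  0.55937951 -0.17551255]
0.02 [323.03865503 261.08509741] (473.5370178222656, 84.63458251953125, 29.406471252441406) [ -8.18737579  -0.32006427 -19.95566304]
0.025 [323.09827966 266.42179827] (470.67926025390625, 85.900634765625, 28.39253807067871) [ -5.08962612  -0.3254753  -24.97299145]
0.03 [323.16156848 272.08646223] (467.821533203125, 87.16668701171875, 27.37860870361328) [ -1.99190428  -0.33087381 -29.99031966]
```

```bash
python3 - <<'E'
import cv2
im=cv2.imread("pics/w6.png"); cv2.imwrite("pics/w6c.png",cv2.resize(im[180:330,230:430],None,fx=4,fy=4,interpolation=cv2.INTER_CUBIC))
E
```

```text
(no output)
```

View pics/w6c.png

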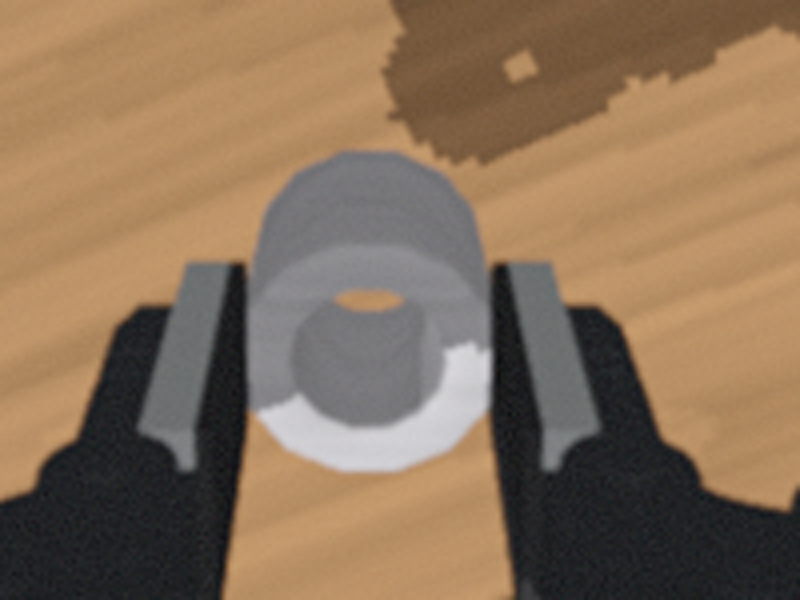

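The spacer is held between the pads and lifted; its face spans crop columns 247–491 (centre about (322,270) in the full image). Its apparent size is slightly small, so I'll check the wrist camera's scale against the known washer diameter.

```bash
python3 - <<'E'
from h import *
s=status.state(); c=imaging.get_calibration("wrist"); print({k:c[k] for k in("fx","fy","cx","cy")})
E=np.array(c["extrinsics"]); T=np.eye(4);T[:3,:3]=tool(s).as_matrix();T[:3,3]=s["eef_pos"]; X=np.linalg.inv(T)@E; print(X.round(4).tolist())
T1=np.eye(4);q=[-9.094e-04,.211337,.977413,5.1e-05];T1[:3,:3]=R.from_quat([q[1],q[2],q[3],q[0]]).as_matrix();T1[:3,3]=[.468124,.087704,.150458]
c1=dict(c);c1["extrinsics"]=T1@X
im=cv2.imread("pics/w1.png")[:,:,::-1].copy()
def area(cc,im,u,v,rad,z):
    hsv=cv2.cvtColor(im,cv2.COLOR_RGB2HSV).astype(int); m=((hsv[...,2]>110)&(hsv[...,1]<55)).astype(np.uint8)
    k=np.zeros_like(m);cv2.circle(k,(u,v),rad,1,-1);m*=k
    q=max(cv2.findContours(m,cv2.RETR_EXTERNAL,cv2.CHAIN_APPROX_NONE)[0],key=cv2.contourArea)[:,0,:]
    x,y,w,h=cv2.boundingRect(q); 
    P=np.array([onz(cc,x,y+h/2,z),onz(cc,x+w,y+h/2,z)]); return (x,y,w,h),np.linalg.norm(P[0]-P[1])*1e3,P.mean(0)
for z in(0,.006): print("washer",area(c1,im,487,190,35,z))
for z in(.01,.02,.03): print("spacer",area(c1,im,322,179,30,z))
im=cv2.imread("pics/w6.png")[:,:,::-1].copy()
print("held",area(c,im,322,270,38,s["eef_pos"][2]+.025))
for w in (28.5,32):print(w, 336.56*w/1e3/61)
E
```

```text
{'fx': 336.5619837888205, 'fy': 336.5619837888205, 'cx': 321.75997796538314, 'cy': 195.01581969545387}
[[-0.0003, -0.9492, -0.3145, 0.0811], [1.0, -0.0004, 0.0002, -0.0002], [-0.0003, -0.3145, 0.9492, -0.1664], [0.0, 0.0, 0.0, 1.0]]
washer ((463, 169, 47, 44), np.float64(46.429122763489126), array([0.55305215, 0.22770761, 0.        ]))
washer ((463, 169, 47, 44), np.float64(45.550380669075125), array([0.55005136, 0.22568711, 0.006     ]))
spacer ((304, 156, 37, 40), np.float64(34.88616230880703), array([0.46968237, 0.08760115, 0.01      ]))
spacer ((304, 156, 37, 40), np.float64(33.74986206203864), array([0.46723363, 0.08868746, 0.02      ]))
spacer ((304, 156, 37, 40), np.float64(32.613561815270266), array([0.4647849 , 0.08977377, 0.03      ]))
held ((292, 232, 61, 66), np.float64(28.99950684834024), array([0.46609714, 0.08808658, 0.07094953]))
28.5 0.15724524590163935
32 0.17655606557377052
```

Request:
arm_command:
  steps: [0, 0, -0.12, 0, 0, 0, 0.35, 0, 0, -0.258, 0, 0, 0, 0.35, -0.07, -0.066, -0.258, 0, 0, 0, 0.35, -0.16, -0.15, -0.258, 0, 0, 0, 0.35, -0.25, -0.235, -0.258, 0, 0, 0, 0.35, -0.33, -0.312, -0.258, 0, 0, 0, 0.35, -0.41, -0.387, -0.258, 0, 0, 0, 0.35, -0.49, -0.462, -0.258, 0, 0, 0, 0.35, -0.56, -0.528, -0.258, 0, 0, 0, 0.35, -0.61, -0.575, -0.258, 0, 0, 0, 0.35, -0.631, -0.595, -0.258, 0, 0, 0, 0.35, -0.631, -0.595, -0.258, 0, 0, 0, 0.35]

```text
t: 7.2
eef_pos: [0.5959, -0.2332, 0.1465]
tool_rot: [-0.001, 0.211, 0.978, 0.0]
contact_force: [0.7, 0.1, -1.5]
width: 0.0288
finger_force: 33.9
```

```bash
python3 - <<'E'
from h import *
s=status.state(); print(s["t"],s["eef_pos"],s["tool_rot"],s["width"],s["finger_force"],s["contact_force"],s["joint_pos"].round(2))
im=imaging.snapshot("wrist"); cv2.imwrite("pics/w7.png",im[:,:,::-1]); np.save("w7.npy",np.array(imaging.get_calibration("wrist")["extrinsics"]))
E
```

```text
7.2 [ 0.59588725 -0.23324389  0.14648637] [-6.57878214e-04  2.10679863e-01  9.77554856e-01  2.56885855e-04] 0.02883043885210031 33.85776151902974 [ 0.7046479   0.09341473 -1.50105974] [-0.51  0.39  1.43  0.    1.32 -1.65]
```

View pics/w7.png

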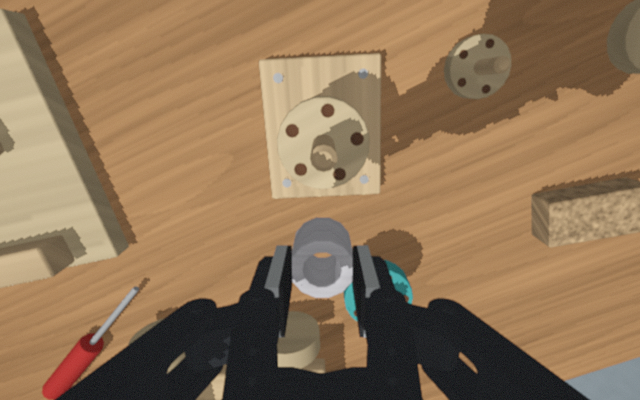

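The wrist view shows the held spacer at (322,258), the stand with its wheel at about (323,142), and the axle tip at about (323,155). I'll enlarge the wheel and axle for an accurate fix.

```bash
python3 - <<'E'
import cv2
im=cv2.imread("pics/w7.png"); a=cv2.resize(im[90:195,270:380],None,fx=5,fy=5,interpolation=cv2.INTER_CUBIC)
for k in range(0,110,10): cv2.line(a,(k*5,0),(k*5,6),(0,0,255),1)
for k in range(0,105,10): cv2.line(a,(0,k*5),(6,k*5),(0,0,255),1)
cv2.imwrite("pics/w7c.png",a)
E
```

View pics/w7c.png

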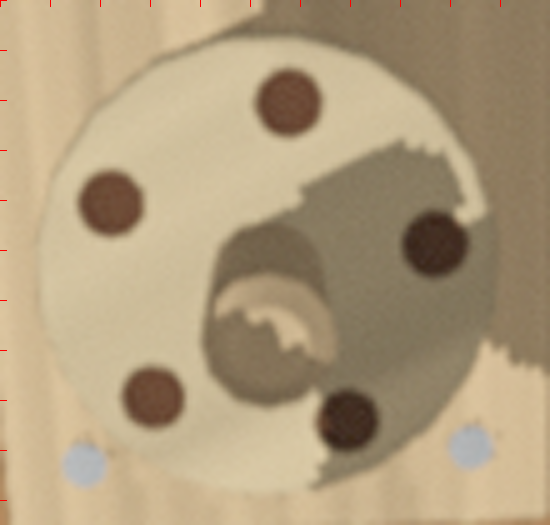

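The axle tip's disc is centred at about (323.8,158.0), and the wheel ellipse at about (323.6,142.8) in the full image.

```bash
python3 - <<'E'
from h import *
s=status.state(); c=imaging.get_calibration("wrist"); c["extrinsics"]=np.load("w7.npy"); r=tool(s)
T=lambda p:(r.inv().apply(p-s["eef_pos"])*1e3).round(2)
for n,u,v,z in(("tip",323.8,157.9,.135),("wheel",323.6,142.8,.09),("holes",323.4,144.7,.09)):
    p=onz(c,u,v,z); print(n,p.round(4),"tool",T(p))
p=onz(c,(323.8-13.2),157.9,.135)-onz(c,323.8+13.2,157.9,.135); print("axle dia",np.linalg.norm(p)*1e3)
# held spacer: rim rows 241..298 at top-face height and far bottom rim row 217.5
z=s["eef_pos"][2]+.0254
for v in(241,298): print("rim",T(onz(c,322.25,v,z)))
print("far bottom",T(onz(c,322.25,217.5,z-.03)), "bore?",T(onz(c,322.25,180+252/4,z)))
# recheck rim rows in w7: column profile through the spacer centre
im=cv2.imread("pics/w7.png"); print([int(x) for x in cv2.cvtColor(im,cv2.COLOR_BGR2GRAY)[210:305,318:327].mean(1)])
E
```

```text
tip [ 0.5566 -0.2132  0.135 ] tool [43.07  0.99 11.64]
wheel [ 0.5561 -0.2127  0.09  ] tool [43.66  1.14 56.65]
holes [ 0.5572 -0.2134  0.09  ] tool [42.4   1.01 56.64]
axle dia 14.196900829561503
rim [ 11.91   0.1  -25.37]
rim [-18.95   0.11 -25.44]
far bottom [11.4   0.15  4.63] bore? [ 10.89   0.1  -25.38]
[137, 140, 143, 145, 147, 148, 148, 133, 113, 110, 113, 114, 114, 113, 113, 111, 111, 113, 112, 111, 108, 110, 113, 113, 112, 112, 113, 113, 114, 114, 117, 127, 135, 135, 133, 133, 131, 130, 129, 127, 127, 128, 136, 145, 150, 151, 148, 134, 116, 110, 112, 111, 113, 114, 114, 114, 114, 115, 116, 113, 111, 112, 113, 113, 115, 114, 115, 115, 115, 113, 112, 112, 112, 113, 113, 118, 141, 178, 197, 200, 199, 198, 197, 197, 199, 200, 199, 183, 147, 114, 94, 90, 91, 89, 90]
```

Request:
arm_command:
  steps: [0.05, 0.001, -0.015, 0, 0, 0, 0.35, 0.1175, 0.002, -0.015, 0, 0, 0, 0.35, 0.1175, 0.002, -0.01, 0, 0, 0, 0.35, 0.1175, 0.002, 0, 0, 0, 0, 0.35, 0.1175, 0.002, 0.01, 0, 0, 0, 0.35, 0.1175, 0.002, 0.02, 0, 0, 0, 0.35, 0.1175, 0.002, 0.028, 0, 0, 0, 0.35, 0.1175, 0.002, 0.028, 0, 0, 0, 0.35]

```text
t: 8.05
eef_pos: [0.5535, -0.2123, 0.1353]
tool_rot: [-0.001, 0.21, 0.978, 0.0]
contact_force: [0.0, 0.3, -0.4]
width: 0.0285
finger_force: 33.9
```

No contact and below the axle's top, so it is engaging. Continuing down.

Request:
arm_command:
  steps: [0, 0, 0.015, 0, 0, 0, 0.35, 0, 0, 0.03, 0, 0, 0, 0.35, 0, 0, 0.045, 0, 0, 0, 0.35, 0, 0, 0.06, 0, 0, 0, 0.35, 0, 0, 0.07, 0, 0, 0, 0.35, 0, 0, 0.07, 0, 0, 0, 0.35]

```text
t: 8.65
eef_pos: [0.5531, -0.212, 0.1073]
tool_rot: [-0.001, 0.21, 0.978, 0.0]
contact_force: [0.2, 0.4, -1.2]
width: 0.0283
finger_force: 33.9
```

```bash
python3 - <<'E'
from h import *
s=status.state(); print(s["eef_pos"],s["contact_force"],s["ft_torque"])
im=imaging.snapshot("wrist"); cv2.imwrite("pics/w8.png",im[:,:,::-1]); im=im.astype(int)
g=cv2.cvtColor(cv2.imread("pics/w8.png"),cv2.COLOR_BGR2GRAY)
print([tuple(x) for x in im[200:310:3,322].tolist()])
E
```

```text
[ 0.55308687 -0.21201758  0.10730369] [ 0.23379275  0.35722457 -1.24271172] [-0.05158755 -0.03847267  0.06364248]
[(64, 43, 32), (60, 39, 30), (89, 73, 55), (142, 128, 100), (142, 128, 100), (140, 126, 100), (113, 110, 112), (112, 111, 114), (113, 113, 113), (116, 114, 116), (113, 111, 115), (116, 116, 117), (116, 116, 117), (116, 114, 116), (135, 134, 139), (132, 130, 135), (132, 130, 135), (130, 129, 132), (115, 95, 73), (114, 98, 75), (131, 113, 87), (131, 112, 86), (128, 109, 84), (131, 114, 85), (131, 111, 83), (199, 177, 140), (200, 178, 140), (201, 179, 141), (190, 167, 131), (180, 179, 182), (200, 200, 202), (200, 198, 202), (201, 200, 203), (166, 125, 83), (166, 127, 87), (171, 131, 91), (167, 129, 86)]
```

The axle's wood fills the bore (rows 254–286), so the spacer is threaded. Going the rest of the way.

Request:
arm_command:
  steps: [0, 0, 0.01, 0, 0, 0, 0.35, 0, 0, 0.018, 0, 0, 0, 0.35, 0, 0, 0.024, 0, 0, 0, 0.35, 0, 0, 0.028, 0, 0, 0, 0.35, 0, 0, 0.028, 0, 0, 0, 0.35]

```text
t: 9.2
eef_pos: [0.5535, -0.2122, 0.0968]
tool_rot: [-0.0, 0.21, 0.978, 0.0]
contact_force: [0.2, 0.3, -0.1]
width: 0.0284
finger_force: 33.9
```

Request:
arm_command:
  steps: [0, 0, 0.005, 0, 0, 0, 0.35, 0, 0, 0.005, 0, 0, 0, 0.2, 0, 0, 0.005, 0, 0, 0, -0.3, 0, 0, 0, 0, 0, 0, -1, 0, 0, 0, 0, 0, 0, -1, 0, 0, -0.05, 0, 0, 0, -1, 0, 0, -0.15, 0, 0, 0, -1, 0, 0, -0.2, 0, 0, 0, -1, 0, 0, -0.2, 0, 0, 0, -1]

```text
t: 10.1
eef_pos: [0.5565, -0.2139, 0.1819]
tool_rot: [0.004, 0.21, 0.978, -0.001]
contact_force: [1.0, -0.2, 0.5]
width: 0.0852
finger_force: 0.0
```

```bash
python3 - <<'E'
from h import *
s=status.state(); print(s["t"],s["eef_pos"],s["tool_rot"],s["contact_force"],s["width"])
im=imaging.snapshot("wrist"); cv2.imwrite("pics/w9.png",im[:,:,::-1]); c=imaging.get_calibration("wrist")
hsv=cv2.cvtColor(im,cv2.COLOR_RGB2HSV).astype(int); m=((hsv[...,1]<40)&(hsv[...,2]>95)).astype(np.uint8)
n,l,st,ce=cv2.connectedComponentsWithStats(m)
print([(st[i].tolist(),ce[i].round(1).tolist()) for i in range(1,n) if st[i][4]>150])
print("pred ring top @.12",proj(c,[.5568,-.2135,.12]),"tip",proj(c,[.5568,-.2135,.135]))
for v in range(120,260,3): print(v,im[v,322].tolist(),end=' ')
st=imaging.snapshot("side");cv2.imwrite("pics/s9.png",st[:,:,::-1]);cs=imaging.get_calibration("side")
h=cv2.cvtColor(st,cv2.COLOR_RGB2HSV).astype(int);mm=((h[...,1]<45)&(h[...,2]>110)).astype(np.uint8);n,l,q,ce=cv2.connectedComponentsWithStats(mm[240:340,360:440].copy());print("\nside",[(q[i].tolist(),ce[i].round(1)) for i in range(1,n) if q[i][4]>15],"pred base/top",proj(cs,[.5568,-.2135,.09]),proj(cs,[.5568,-.2135,.12]))
E
```

```text
10.1 [ 0.55649992 -0.21388719  0.18190883] [ 0.00445071  0.20979835  0.97773359 -0.00136657] [ 1.01952573 -0.15441496  0.51726537] 0.08523276700699645
[([301, 171, 44, 51, 1247], [322.8, 193.1]), ([171, 260, 44, 61, 702], [190.9, 290.1]), ([430, 260, 44, 61, 709], [452.6, 290.1]), ([603, 349, 37, 51, 1050], [626.8, 371.1]), ([495, 392, 29, 8, 153], [507.5, 396.5])]
pred ring top @.12 [322.46416997 205.36349485] tip [322.50687692 213.1407783 ]
120 [203, 179, 142] 123 [204, 181, 146] 126 [204, 181, 146] 129 [203, 179, 143] 132 [205, 181, 146] 135 [133, 115, 87] 138 [133, 114, 88] 141 [136, 116, 88] 144 [135, 117, 90] 147 [129, 111, 84] 150 [113, 102, 78] 153 [176, 159, 127] 156 [207, 191, 155] 159 [132, 108, 81] 162 [101, 68, 49] 165 [96, 64, 47] 168 [129, 110, 85] 171 [115, 111, 110] 174 [109, 108, 112] 177 [110, 108, 113] 180 [117, 116, 119] 183 [186, 185, 189] 186 [195, 194, 197] 189 [157, 153, 154] 192 [109, 93, 71] 195 [109, 93, 71] 198 [114, 98, 75] 201 [163, 142, 110] 204 [167, 145, 111] 207 [197, 173, 136] 210 [197, 173, 136] 213 [195, 173, 136] 216 [194, 170, 133] 219 [186, 177, 169] 222 [211, 195, 163] 225 [183, 154, 115] 228 [169, 130, 91] 231 [164, 126, 87] 234 [169, 130, 90] 237 [177, 135, 93] 240 [172, 132, 91] 243 [159, 121, 81] 246 [160, 123, 83] 249 [162, 122, 83] 252 [166, 129, 89] 255 [163, 123, 84] 258 [163, 124, 85] 
side [([26, 49, 23, 27, 331], array([36.7, 64.3]))] pred base/top [394.23727531 308.07592312] [396.50962729 298.25932573]
```

The spacer is seated: the side view finds it spanning rows 289–316 with its middle at (396.7,304.3), against (395.4,303.2) predicted for a spacer resting on the wheel. Next I'll settle and turn to line up with the stand's flats.

Request:
arm_command:
  steps: [0, 0, 0, 0, 0, -0.047, -1, 0, 0, 0, 0, 0, -0.047, -1, 0, 0, 0, 0, 0, -0.047, -1, 0, 0, 0, 0, 0, -0.047, -1]

```text
t: 10.6
eef_pos: [0.5531, -0.212, 0.1759]
tool_rot: [-0.001, 0.174, 0.985, 0.0]
contact_force: [1.1, -0.3, 0.2]
width: 0.0852
finger_force: 0.0
```

```bash
python3 - <<'E'
from h import *
s=status.state(); r=tool(s); print(s["t"],s["eef_pos"],r.as_matrix().round(4).tolist(),s["joint_pos"].round(2))
im=imaging.snapshot("wrist"); cv2.imwrite("pics/w10.png",im[:,:,::-1]); c=imaging.get_calibration("wrist")
g=cv2.cvtColor(im,cv2.COLOR_RGB2HSV).astype(int); m=((g[...,0]<12)&(g[...,1]>90)&(g[...,2]<125)).astype(np.uint8)  # dark holes of the wheel
u0,v0=proj(c,[.5567,-.2135,.09]); k=np.zeros_like(m); cv2.circle(k,(int(u0),int(v0)),36,1,-1)
n,l,st,ce=cv2.connectedComponentsWithStats(m*k); P=[]
for i in range(1,n):
    if st[i][4]>25: p=onz(c,*ce[i],.09); P.append(p[:2]*1e3); print(st[i].tolist(),ce[i].round(1),p.round(4))
# rim of spacer, near/left/right extremes
mm=((g[...,1]<40)&(g[...,2]>95)).astype(np.uint8); k[:]=0; cv2.circle(k,(int(u0),int(v0)),40,1,-1); n,l,st,ce=cv2.connectedComponentsWithStats(mm*k); i=1+np.argmax(st[1:,4]); x,y,w,h=st[i][:4]; print("spacer",x,y,w,h)
near=onz(c,x+w/2,y+h,.12); print("spacer ctr tool mm",r.inv().apply(near-s["eef_pos"])*1e3+[16,0,0])
print("(.5567,-.2135,.066) tool mm",r.inv().apply(np.array([.5567,-.2135,.066])-s["eef_pos"])*1e3)
E
```

```text
10.6 [ 0.55305217 -0.21201874  0.17592897] [[-0.9394, 0.3428, -0.0018], [0.3428, 0.9394, 0.001], [0.002, 0.0003, -1.0]] [-0.51  0.27  1.53 -0.    1.34 -1.73]
[322, 167, 9, 9, 31] [325.6 171.1] [ 0.5384 -0.2036  0.09  ]
[291, 182, 9, 7, 31] [295.2 185.3] [ 0.5409 -0.2298  0.09  ]
spacer 299 179 45 52
spacer ctr tool mm [-4.35581026 -0.33005105 55.88794217]
(.5567,-.2135,.066) tool mm [ -4.15620091  -0.17522689 109.92076249]
```

Request:
arm_command:
  steps: [-0.0107, -0.0006, 0.04, 0, 0, 0, -1, -0.0107, -0.0006, 0.12, 0, 0, 0, -1, -0.0107, -0.0006, 0.19, 0, 0, 0, -1, -0.0107, -0.0006, 0.24, 0, 0, 0, -1, -0.0107, -0.0006, 0.262, 0, 0, 0, -1, -0.0107, -0.0006, 0.272, 0, 0, 0, -1, -0.0107, -0.0006, 0.272, 0, 0, 0, -1]

```text
t: 11.35
eef_pos: [0.5577, -0.2141, 0.068]
tool_rot: [-0.0, 0.174, 0.985, 0.0]
contact_force: [-0.2, 0.4, 0.6]
width: 0.0855
finger_force: 0.0
```

Request:
arm_command:
  steps: [0.002, 0, 0.006, 0, 0, 0, -1, 0.002, 0, 0.006, 0, 0, 0, -0.6, 0.002, 0, 0.006, 0, 0, 0, -0.45, 0.002, 0, 0.006, 0, 0, 0, -0.4, 0.002, 0, 0.006, 0, 0, 0, -0.35, 0.002, 0, 0.006, 0, 0, 0, -0.35, 0.002, 0, 0.006, 0, 0, 0, -0.35]
  squeeze: 60

```text
t: 12.05
eef_pos: [0.5568, -0.2138, 0.0659]
tool_rot: [0.0, 0.174, 0.985, -0.0]
contact_force: [-0.8, -0.5, 0.5]
width: 0.0578
finger_force: 0.0
```

Request:
arm_command:
  steps: [0, 0, 0, 0, 0, 0, -0.3, 0, 0, 0, 0, 0, 0, -0.25, 0, 0, 0, 0, 0, 0, -0.25, 0, 0, 0, 0, 0, 0, -0.25]

```text
t: 12.45
eef_pos: [0.5568, -0.2137, 0.0659]
tool_rot: [0.0, 0.174, 0.985, 0.0]
contact_force: [-0.2, -0.1, 0.3]
width: 0.0529
finger_force: 0.0
```

```bash
python3 - <<'E'
from h import *
s=status.state(); print(s["width"],s["finger_force"],s["eef_pos"],s["contact_force"])
im=imaging.snapshot("wrist"); cv2.imwrite("pics/w11.png",im[:,:,::-1]); c=imaging.get_calibration("wrist")
g=cv2.cvtColor(im,cv2.COLOR_RGB2GRAY)
for v in range(200,300,4): print(v,''.join('#' if x<45 else ('+' if x<90 else ('.' if x<150 else ' ')) for x in g[v,240:405:2]))
r=tool(s)
for n,p in(("wheel edge L top",[0,-31,24]),("R",[0,31,24]),("tcp",[0,0,0]),("tip x11 h-9",[11,29,-9])):
    P=s["eef_pos"]+r.apply(np.array([p[0],p[1],-abs(p[2])])/1e3); print(n,proj(c,P).round(1))
E
```

```text
0.05294429758337378 0.0 [ 0.55683891 -0.21374768  0.06587764] [-0.20688928 -0.09344267  0.34026392]
200                       .............................................................
204 ..                   ............... ..............................................
208 ....               ............      ............................................  
212 ....              .............................................................    
216 ....            ..........................+++++++..................................
220 ....           ..........................+++++++++.................................
224 .  .          ...........................+++++++++..............................   
228 ....         .............................+++++++......................     ...   .
232             ..........................................................      ...... 
236 .. .       .......++..............  ..................................      .......
240  ..        ....+++++++++...............................................     +......
244 .....     .....+++++++++....
[... 590 characters left out ...]
...+######+.....................................................    +######+.....
276 ....+########........  ......................................         ########+....
280 ...+######### .        ......................................        .#########....
284 ...#########+          .....................................          ##########...
288 ..##########.       .+.......................................         +#########+..
292 .+##########..     .+........................................       ..+##########+.
296 .+#########+.       +........................................     .....##########..
wheel edge L top [257.1 262.5]
R [387.  262.4]
tcp [322.  240.2]
tip x11 h-9 [378.9 228.4]
```

The fingertips (row 252, inner columns 264 and 380) sit about 5 mm above the wheel's face, so they closed over it without touching. I'll reopen and go down in small steps, watching the force.

Request:
arm_command:
  steps: [0, 0, 0, 0, 0, 0, -1, 0, 0, 0, 0, 0, 0, -1, 0, 0, 0, 0, 0, 0, -1, 0, 0, 0.005, 0, 0, 0, -1, 0, 0, 0.01, 0, 0, 0, -1, 0, 0, 0.015, 0, 0, 0, -1, 0, 0, 0.02, 0, 0, 0, -1, 0, 0, 0.02, 0, 0, 0, -1]

```text
t: 13.3
eef_pos: [0.5565, -0.2136, 0.0573]
tool_rot: [-0.0, 0.174, 0.985, 0.0]
contact_force: [-0.2, -0.5, 0.1]
width: 0.0853
finger_force: 0.0
```

Request:
arm_command:
  steps: [0, 0, 0.005, 0, 0, 0, -1, 0, 0, 0.01, 0, 0, 0, -1, 0, 0, 0.015, 0, 0, 0, -1, 0, 0, 0.02, 0, 0, 0, -1, 0, 0, 0.02, 0, 0, 0, -1]

```text
t: 13.8
eef_pos: [0.5565, -0.2136, 0.0494]
tool_rot: [-0.0, 0.174, 0.985, 0.0]
contact_force: [-0.6, -0.4, 0.9]
width: 0.0854
finger_force: 0.0
```

Request:
arm_command:
  steps: [0, 0, 0.004, 0, 0, 0, -1, 0, 0, 0.008, 0, 0, 0, -1, 0, 0, 0.008, 0, 0, 0, -0.7, 0, 0, 0.008, 0, 0, 0, -0.45, 0, 0, 0.008, 0, 0, 0, -0.4, 0, 0, 0.008, 0, 0, 0, -0.35, 0, 0, 0.008, 0, 0, 0, -0.3, 0, 0, 0.008, 0, 0, 0, -0.3]

```text
t: 14.6
eef_pos: [0.5572, -0.214, 0.0475]
tool_rot: [0.0, 0.174, 0.985, -0.0]
contact_force: [-1.1, 0.6, 5.4]
width: 0.0599
finger_force: 63.9
```

Now the wheel is gripped (60 mm, 64 N). Lifting gently.

Request:
arm_command:
  steps: [0, 0, -0.01, 0, 0, 0, -0.3, 0, 0, -0.025, 0, 0, 0, -0.3, 0, 0, -0.045, 0, 0, 0, -0.3, 0, 0, -0.07, 0, 0, 0, -0.3, 0, 0, -0.1, 0, 0, 0, -0.3, 0, 0, -0.13, 0, 0, 0, -0.3, 0, 0, -0.16, 0, 0, 0, -0.3, 0, 0, -0.2, 0, 0, 0, -0.3, 0, 0, -0.24, 0, 0, 0, -0.3, 0, 0, -0.28, 0, 0, 0, -0.3, 0, 0, -0.3, 0, 0, 0, -0.3, 0, 0, -0.3, 0, 0, 0, -0.3]
  squeeze: 80

```text
t: 15.8
eef_pos: [0.558, -0.2144, 0.1689]
tool_rot: [0.002, 0.174, 0.985, -0.001]
contact_force: [0.3, 0.1, -1.1]
width: 0.059
finger_force: 85.9
```

```bash
python3 - <<'E'
from h import *
s=status.state(); print(s["t"],s["eef_pos"],s["width"],s["finger_force"],s["contact_force"],s["joint_pos"].round(2),tool(s).as_matrix().round(3).tolist())
im=imaging.snapshot("wrist"); cv2.imwrite("pics/w12.png",im[:,:,::-1])
g=cv2.cvtColor(im,cv2.COLOR_RGB2HSV).astype(int)
def ch(p):
    h,sa,v=p
    return '#' if v<60 else ('S' if sa<40 else ('o' if (h<13 and sa>90 and v<130) else '.'))
for v in range(170,310,5): print(v,''.join(ch(p) for p in g[v,230:420:2]))
E
```

```text
15.8 [ 0.55799339 -0.21438639  0.16894798] 0.05903326123303449 85.85875186116937 [ 0.29101704  0.11320338 -1.11810701] [-0.51  0.29  1.53 -0.    1.32 -1.73] [[-0.94, 0.342, 0.004], [0.342, 0.94, -0.002], [-0.004, -0.001, -1.0]]
170 ...............................................................................................
175 ...............................................................................................
180 ...............................................................................................
185 ...............................................................................................
190 ...............................................................................................
195 ...............................................................................................
200 ...............................................................................................
205 ...............................................................................................
210 ...........................SS.......................................
[... 1227 characters left out ...]

275 SSSSSS#####...................SSSSSSSSSSSSSSSSSSSSSSSSSSSSSSSSSSS.......oooo......#####SSSSSSS#
280 SSSSS######..................SSSSSSSSSSSSSSSSSSSSSSSSSSSSSSSSSSSSS..oo.oooo.o.....######SSSSSSS
285 SSSS#######.................SSSSSSSSSSSSSSSSSSSSSSSSSSSSSSSSSSSSSS...ooo.o.oo.....#######SSSSSS
290 SSS########................SSSSSSSSSSSSSSSSSSSSSSSSSSSSSSSSSSSSSSSS..............#########SSSSS
295 SS#########................SSSSSSSSSSSSSSSSSSSSSSSSSSSSSSSSSSSSSSSS..............##########SSSS
300 SS##########...............SSSSSSSSSSSSSSSSSSSSSSSSSSSSSSSSSSSSSSSSS.............##########SSSS
305 SS##########..............SSSSSSSSSSSSSSSSSSSSSSSSSSSSSSSSSSSSSSSSSS.............##########SSS#
```

The wheel, axle and spacer are out of the stand and held; the spacer's grey ring shows centred between the pads. Tilting 45° about the wheel's centre now.

Request:
arm_command:
  steps: [0, -0.0064, -0.002, 0.05, 0, 0, -0.3, 0, -0.0127, -0.004, 0.1, 0, 0, -0.3, 0, -0.019, -0.007, 0.15, 0, 0, -0.3, 0, -0.0251, -0.01, 0.2, 0, 0, -0.3, 0, -0.0311, -0.014, 0.25, 0, 0, -0.3, 0, -0.0369, -0.018, 0.3, 0, 0, -0.3, 0, -0.0425, -0.0225, 0.35, 0, 0, -0.3, 0, -0.0478, -0.0275, 0.4, 0, 0, -0.3, 0, -0.0528, -0.033, 0.45, 0, 0, -0.3, 0, -0.0575, -0.039, 0.5, 0, 0, -0.3, 0, -0.0575, -0.039, 0.5, 0, 0, -0.3, 0, -0.0575, -0.039, 0.5, 0, 0, -0.3]

```text
t: 17.05
eef_pos: [0.5485, -0.2349, 0.1808]
tool_rot: [-0.067, 0.16, 0.91, -0.376]
contact_force: [0.8, -0.4, -0.2]
width: 0.0591
finger_force: 86.0
```

Request:
arm_command:
  steps: [0, 0, 0, 0, 0, 0, -0.3, 0, 0, 0, 0, 0, 0, -0.3, 0, 0, 0, 0, 0, 0, -0.3, 0, 0, 0, 0, 0, 0, -0.3, 0, 0, 0, 0, 0, 0, -0.3]

```text
t: 17.55
eef_pos: [0.549, -0.2356, 0.1826]
tool_rot: [-0.066, 0.161, 0.91, -0.377]
contact_force: [-0.1, -0.8, -1.9]
width: 0.059
finger_force: 86.0
```

```bash
python3 - <<'E'
from h import *
s=status.state(); r=tool(s); print(s["t"],s["eef_pos"],s["width"],s["finger_force"],s["contact_force"],s["joint_pos"].round(2),np.abs(s["joint_velocities"]).max())
z=r.as_matrix()[:,2]; print("tilt deg",np.degrees(np.arccos(-z[2])),"wheel origin z",(s["eef_pos"]-.0225*z).round(4))
im=imaging.snapshot("wrist"); cv2.imwrite("pics/w13.png",im[:,:,::-1])
g=cv2.cvtColor(im,cv2.COLOR_RGB2HSV).astype(int)
def ch(p):
    h,sa,v=p
    return '#' if v<60 else ('S' if sa<40 else ('o' if (h<13 and sa>90 and v<130) else '.'))
for v in range(220,340,6): print(v,''.join(ch(p) for p in g[v,230:420:2]))
im0=cv2.imread("pics/w12.png"); print("diff in hand",[float(np.abs(cv2.cvtColor(im0,cv2.COLOR_BGR2GRAY).astype(float)-cv2.cvtColor(im,cv2.COLOR_RGB2GRAY))[a:b,260:385].mean().round(1)) for a,b in((230,270),(270,310))])
E
```

```text
17.55 [ 0.54895296 -0.23559975  0.18255074] 0.05895310811645753 85.99375107503874 [-0.08765831 -0.76685918 -1.85986929] [-0.15  0.44  1.5  -0.78  1.44 -1.17] 0.003610416667614795
tilt deg 44.982690386902135 wheel origin z [ 0.5544 -0.2207  0.1985]
220 ...............................................................................................
226 ...............................................................................................
232 .................................................oo.ooo........................................
238 ...............................................oooooooooo......................................
244 ...............................................oo..o..oo.......................................
250 ......SSSSS........................................................................S...........
256 ....SSSSSS###........oo....................SSSSSSSSSSSS.........................###SSSSS.......
262 ##SSSSSSS###......#oooo.o.o..........SSSSSSSSSSSSSSSSSSSSSSSS....................###SSSSSSS##o.
268 #SSSSSSS###.......o#.#ooooo......SSSSSSSSSSSSSSS
[... 473 characters left out ...]
.......SSSSSSSSSSSSSSSSSSSSSSSSSSSSSSSSSSSSSSSSS............##########SSSS
304 SS##########................SSSSSSSSSSSSSSSSSSSSSSSSSSSSSSSSSSSSSSSSSS...........#########SSSS#
310 ###########................SSSSSSSSSSSSSSSSSSSSSSSSSSSSSSSSSSSSSSSSSSS............#############
316 ##########o............ooo.SSSSSSSSSSSSSSS..............SSSSSSSSSSSSSSS...........o############
322 #########...............ooSSSSSSSSSSSS...................SSSSSSSSSSSSSS............############
328 ########SS................SSSSSSSSSS.....................SSSSSSSSSSSSSS.............###########
334 ########SSS...............SSSSSSSSSS.....................SSSSSSSSSSSSSSS.............##########
diff in hand [12.3, 10.8]
```

The tool's tilt reads 45.0° and the wheel's underside is at 0.1985 m. The spacer is still down on the wheel and the hold is still, so I'm handing in.

```bash
python3 -c "
from cell import arm; print(arm.job_done())"
```

```text
the job is handed in; nothing more can be done
None
```

The job is handed in at about 17.6 s: the spacer is seated on the wheel, and the wheel, axle and spacer are out of the stand, held still at 45.0° with the wheel's underside about 0.20 m above the bench; the first attempt to grip the spacer missed and nudged it about 3 mm on the bench.

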